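# Turn the reactor lid to its lock and shoot the bolt

### The arm

A 6-joint arm with a two-finger parallel gripper is mounted at the origin on the work surface. World frame = base frame: x ahead of the robot, y to its left, z up, the work surface at z = 0. Lengths are in m, angles in degrees, forces in N, time in s.
With the tool pointing down it reaches from about 0.3 to 0.75 m from the base axis. Payload 8.5 kg.
Tool frame: the origin (TCP) lies at the very end of the fingers, on their centre line; the grasp point (between the pads) lies 19 mm behind it (env.pinch_z is the distance from the TCP to the grasp point, in m); z points along the fingers, y is the line along which they close (so a half turn about z gives the same grasp; the last joint's range is limited). The gripper opens to 85 mm and grips with 20 to 120 N. Pads are 22 mm wide; open, the fingers measure 114 mm over their backs; the gripper's body (76 mm by 85 mm) begins 54 mm behind the grasp point. The pads swing forward as they close: fully open they stand 13 mm farther back than shut.
Start: joints at [55.961, 21.807, 74.336, -0, 83.858, -12.336], TCP at [0.203, 0.511, 0.231] pointing down, gripper open.
Joint ranges: [-178.18, 178.18], [-50.72, 133.34], [12.68, 142.11], [-81.47, 261.47], [9.98, 163.14], [-165.26, 165.26]. Speed limits (degrees/s): [136.94, 136.94, 180, 180, 180, 180].

### API

Orientations are given as a 3x3 rotation matrix whose columns are the frame's x, y, z axes.
In Python, from rig import env, viewer gives the robot as it stands.
- The arm moves only by the tool drive_tool, never from a script. Its argument "series" is a list of rows, each a list of 3 entries, a list of its own where there are three numbers: the shift along the tool's x, y, z in m, then the turn about the tool's z in degrees, then the finger opening in m, from 0 to 0.0854. A call has 1 to 20 rows; each row is the pose to reach, as a shift and turn from the pose commanded when the call began, along the tool's axes at that moment; what a row does not reach only later rows make up. A row lasts 1/10 s, in which the tool goes at most 50 mm and 8.59 degrees, less where a joint would pass 70% of its speed; a pose out of reach is approached as far as the arm can. A call with a gripper value outside its range is refused whole. The fingers move at their own pace and stop on an object; "newtons" is the grip in N (left out, the last holds). Time passes only in rows, so rows that repeat a pose let the fingers close. It gives the time, the measured TCP pose, the force, the opening and the grip force at its end, in the units of the state.
- env.observe(): the state, without advancing time (a new reading comes with each control period).
- viewer.get_image(name): name is "scene" or "top" or "wrist"; returns a dict with "img" (384x512x3 uint8, red, green, blue), "depth" (384x512 float32, m along the optical axis (not along the pixel's ray), 0 where there is no reading), "camera_matrix" (3x3 intrinsics, pixels), "distortion" ([k1, k2, p1, p2, k3] as OpenCV has them; the pictures are not rectified), "rvec" (rotation vector, rad) and "tvec" (3), from world to camera coordinates, as OpenCV has them. Camera axes: x right, y down, z forward; pixel columns grow to the right and rows downward; lengths in m; the calibration is good to about 2 mm. A picture is of the moment at which its call begins.
- env.close_job(): hands the job in; it is judged then, once.
The state is a dict: "time_s": time; "q": joint angles; "qvel": joint speeds; "joint_efforts": joint torques, N m; "position": TCP position; "tool_rot": TCP orientation; "ft_force": force on the tool from outside, world axes, zero at the start; "wrist_torque": the same for the moment, N m; "grip_width": finger opening in m; "gripper_force": force on a finger pad.
Only numpy, scipy, OpenCV 4.12 (cv2) and the standard library are available. Lean on these libraries where they do the work, as an engineer would, in place of code of your own. Each camera call takes 0.05 s, during which the arm holds its last target. There are 200 camera calls.

### The job

The round aluminium lid lies loose on the small bench reactor: push it round by its posts, without gripping it hard or lifting it off its seat, until the notch in its rim faces the locking bolt, then slide the bolt into the notch right up to its stop and press it there with about 15 N for a second. Never force the bolt against the lid or the stop, nor press the lid, with more than 25 N; if the bolt stops short on the rim, correct the lid instead. Let go at the end, with the bolt left in, and leave everything else on the bench where it stands.

Things in the scene. Friction and masses are not known exactly. Their poses are not given: they have to be found in the camera images.
- reactor: bench reactor, a fixed block; flat top plate 65 mm above the bench, x from -90 to +170 mm, 180 mm wide (y). Origin on the bench below the centre of the bore in which the lid turns; x axis points from there to the locking bolt, z up. The bolt runs between two dark rails on the plate (x 82 to 162 mm, outer faces 43 mm apart, tops 83 mm above the bench).
- lid: loose round aluminium lid, 154 mm across, 12 mm thick, 0.5 to 0.75 kg, on rubber feet, with a spigot below in the reactor's bore (about 1.5 mm side play). It turns with friction, some 3 to 12 N at a post. Origin: centre of its underside at the feet, 65 mm above the bench; x axis points to its notch, z up.
- lid_top (a point): centre of the lid's upper face, 81 mm above the bench; axes as the lid's. Four upright posts, 16 mm across and 30 mm high, stand on this face 55 mm from the centre, at 45, 135, 225 and 315 degrees from the notch. A fitting 30 mm across and 22 mm high sits in the middle.
- lid_notch (a point): middle of the notch's mouth at the lid's rim, level with the upper face, 77 mm from the lid's centre. The notch is the only cut in the rim: 20 mm wide with parallel sides, 21 mm deep towards the centre, right through the disc.
- bolt (a joint): travel of the locking bolt along the reactor's -x axis: 0 drawn back (the start); its hard stop lies anywhere from 0.016 to 0.0265 m. Slides with about 2 N (up to 5 in the notch), stays where left. Bar 17 mm wide, 10 mm high; the nose tapers over its last 8 mm to 14 mm wide, so it enters a notch up to 3 mm off and pushes the lid round to suit; else it stops dead on the rim (at about 0.007). Nose tip at x = 84 mm at 0.
- bolt_pin (a point): on the axis of the bolt's upright round pin, 14 mm across, top 120 mm above the bench; this point is 105 mm above the bench, 126 mm from the bore's centre when the bolt is drawn back. The stop is a dark bridge across the rails between pin and lid, 12 mm long, top 94 mm above the bench (screws 97), clamped in a different place each time (not measured): the pin runs up against it.
- collar: bystander, to be left alone: brass collar ring 26 mm across lying on a corner of the reactor's top plate; origin at the centre of its underside
- jar: bystander, to be left alone: white screw jar, 56 mm across and 75 mm high, standing beside the reactor; origin at the centre of its underside
- beaker: bystander, to be left alone: glass beaker, 72 mm across and 90 mm high, standing beside the reactor; origin at the centre of its underside
- wrench: bystander, to be left alone: steel wrench lying on the bench; origin at the centre of its underside
- tissue_box: bystander, to be left alone: cardboard tissue box 115 x 220 x 85 mm; origin at the centre of its underside
- tube_rack: bystander, to be left alone: flat blue tube rack 130 x 130 x 20 mm; origin at the centre of its underside
- wash_bottle: bystander, to be left alone: white bottle 70 mm across, 160 mm high; origin at the centre of its underside
There are look-alikes about, which are no part of the job. What is shaped like the lid but turquoise is not meant.

How it is judged:
By the outcome, as a careful person would: the job done as asked, in the order asked, and still so for the second after the job is handed in, with the robot touching nothing.
It also fails if it takes over 72 s, if anything falls off the work surface, if the arm or the gripper's body presses on something with over 40 N, if the wrist force passes 120 N, or if a joint passes its speed limit or range.

## Working session

There is one attempt and no reset: what is moved stays moved. The work goes in short steps, Python scripts to look and compute and a tool call to move; the robot and the scene stay as the last step left them, time stands still between calls to the robot, and variables do not carry over. Pictures are saved under pics/ and viewed, at most 10 in all, crops included, and the job is handed in when it is done.

Besides the shell and the picture viewer there is one more tool, called after ">>>" in YAML: its name, and indented under it one key for each argument. drive_tool: Moves the arm, as the interface text tells. Its arguments: {"type":"object","properties":{"series":{"type":"array"},"newtons":{"type":"number"}},"required":["series"]}

```bash
mkdir -p pics; ls; python3 - <<'E'
from rig import env, viewer
import cv2,numpy as np
o=env.observe();print({k:np.round(v,3).tolist() for k,v in o.items()})
ims=[]
for n in("scene","top"):
    d=viewer.get_image(n);np.savez(f"pics/{n}0.npz",**d)
    cv2.imwrite(f"pics/{n}0.png",d["img"][...,::-1])
    print(n,d["camera_matrix"].tolist(),d["distortion"],d["rvec"],d["tvec"])
E
```

```text
pics
{'time_s': 0.0, 'q': [55.961, 21.842, 74.385, -0.001, 83.859, -12.336], 'qvel': [0.093, -0.015, -0.053, -0.046, 0.133, 0.023], 'joint_efforts': [0.003, -44.848, -23.127, -0.0, 0.005, -0.0], 'position': [0.203, 0.511, 0.231], 'tool_rot': [[-0.929, 0.37, -0.001], [0.37, 0.929, -0.001], [0.0, -0.001, -1.0]], 'ft_force': [0.946, 1.034, 0.412], 'wrist_torque': [0.033, -0.054, -0.027], 'gripper_force': 0.0, 'grip_width': 0.085}
scene [[353.0296556124074, 0.0, 255.91934402557317], [0.0, 353.0296556124074, 193.52325510012253], [0.0, 0.0, 1.0]] [0.03513844 0.         0.         0.         0.        ] [ 1.57619535  2.12048412 -0.71300062] [ 0.18492608 -0.33429535  1.45150815]
top [[416.5449187700082, 0.0, 257.76399624129664], [0.0, 416.5449187700082, 193.6354612010802], [0.0, 0.0, 1.0]] [-0.09984562  0.          0.          0.          0.        ] [ 1.95958101 -2.26999177  0.22578635] [0.02629451 0.52162196 1.20850843]
```

View pics/top0.png

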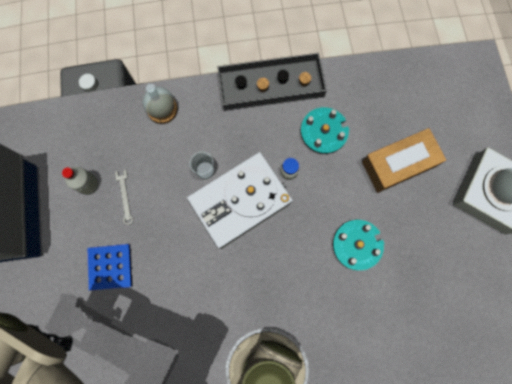

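View pics/scene0.png

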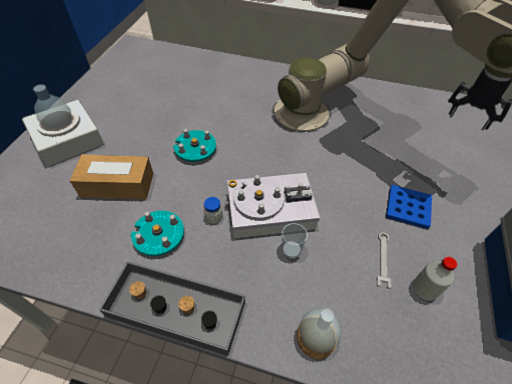

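Candidates for the lid, in the top view: the aluminium lid on the reactor at (251,190), and turquoise look-alikes at (325,130) and (358,244). By the description I choose the aluminium one on the reactor. The bolt and its rails are at about (215,212), the collar at (284,198), the jar at (290,167) and the beaker at (203,165). I'll check this in one close crop.

```bash
cat > h.py <<'E'
import numpy as np,cv2
def cam(d):
    R=cv2.Rodrigues(np.asarray(d["rvec"],float))[0]; t=np.asarray(d["tvec"],float).ravel(); return R,t
def ray(d,px,z):
    "pixels -> world points on plane z"
    R,t=cam(d); p=cv2.undistortPoints(np.asarray(px,float).reshape(-1,1,2),d["camera_matrix"],d["distortion"]).reshape(-1,2)
    v=np.c_[p,np.ones(len(p))]@R; c=-R.T@t
    return c+v*((z-c[2])/v[:,2])[:,None]
def proj(d,P):
    return cv2.projectPoints(np.asarray(P,float).reshape(-1,1,3),np.asarray(d["rvec"],float),np.asarray(d["tvec"],float),d["camera_matrix"],d["distortion"])[0].reshape(-1,2)
E
python3 - <<'E'
from h import *
d=dict(np.load("pics/top0.npz")); im=d["img"][...,::-1]
a=cv2.resize(im[145:255,180:300],None,fx=5,fy=5,interpolation=cv2.INTER_CUBIC);cv2.imwrite("pics/c0.png",a)
h=cv2.cvtColor(im,cv2.COLOR_BGR2HSV)
print(ray(d,[[251,190]],.10),ray(d,[[272,196]],.081),ray(d,[[263,153],[188,203],[219,247],[291,202]],.065))
E
```

```text
[[ 0.52390276 -0.03096167  0.1       ]] [[ 0.50093818 -0.0899844   0.081     ]] [[ 0.64067801 -0.08417337  0.065     ]
 [ 0.51965579  0.16101876  0.065     ]
 [ 0.37614814  0.08576089  0.065     ]
 [ 0.47763587 -0.14431087  0.065     ]]
```

View pics/c0.png

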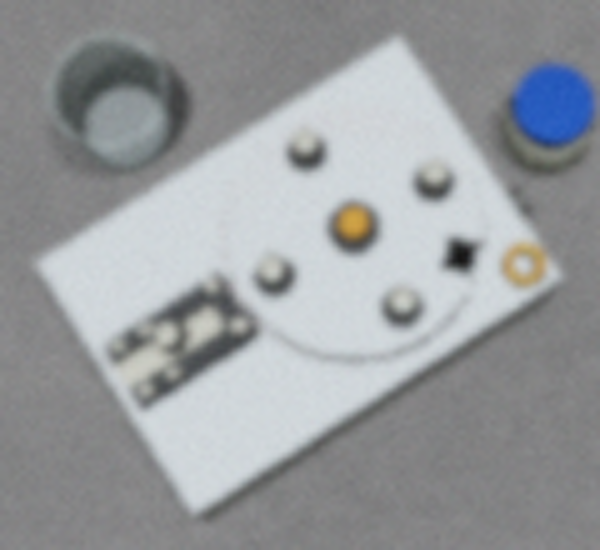

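The crop shows the grey lid on the white block. Its centre fitting is at crop (354,228), with posts at (307,150), (434,180), (402,305) and (274,273). A dark mark that could be the notch is at (460,255), and the bolt rails are at (180,340). I still need a close view to confirm the mark is really the notch.

>>> drive_tool:
  series:
    - [[0,0,-0.05],0,0.085]
    - [[-0.5,-0.385,-0.1],0,0.085]
    - [[-0.5,-0.385,-0.1],0,0.085]
    - [[-0.5,-0.385,-0.1],0,0.085]
    - [[-0.5,-0.385,-0.1],0,0.085]
    - [[-0.5,-0.385,-0.1],0,0.085]
    - [[-0.5,-0.385,-0.1],0,0.085]
    - [[-0.5,-0.385,-0.1],0,0.085]
    - [[-0.5,-0.385,-0.1],0,0.085]
    - [[-0.5,-0.385,-0.1],0,0.085]
    - [[-0.5,-0.385,-0.1],0,0.085]
    - [[-0.5,-0.385,-0.1],0,0.085]
    - [[-0.5,-0.385,-0.1],0,0.085]
    - [[-0.5,-0.385,-0.1],0,0.085]
    - [[-0.5,-0.385,-0.1],0,0.085]
    - [[-0.5,-0.385,-0.1],0,0.085]
    - [[-0.5,-0.385,-0.1],0,0.085]
    - [[-0.5,-0.385,-0.1],0,0.085]

```text
time_s: 1.9
position: [0.5251, -0.0306, 0.3316]
tool_rot: [[-0.93, 0.368, 0.0], [0.368, 0.93, 0.0], [-0.0, 0.0, -1.0]]
ft_force: [0.2, -0.2, 0.4]
grip_width: 0.0854
gripper_force: 0.0
```

```bash
python3 - <<'E'
from rig import env, viewer
import cv2,numpy as np
o=env.observe();print({k:np.round(o[k],3).tolist() for k in("time_s","q","position","tool_rot","ft_force")})
d=viewer.get_image("wrist");np.savez("pics/w1.npz",**d);cv2.imwrite("pics/w1.png",d["img"][...,::-1])
E
```

```text
{'time_s': 1.9, 'q': [-16.243, 16.373, 66.131, 0.003, 97.484, -84.62], 'position': [0.525, -0.031, 0.332], 'tool_rot': [[-0.93, 0.368, 0.0], [0.368, 0.93, 0.0], [-0.0, 0.0, -1.0]], 'ft_force': [0.159, -0.195, 0.434]}
```

View pics/w1.png

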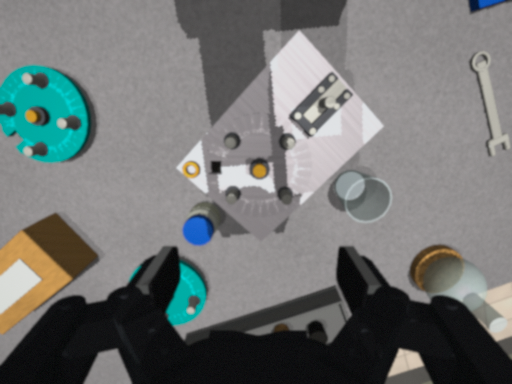

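The wrist view shows the lid centre at (260,170), posts at (232,141), (289,142), (285,195) and (232,194), a dark square at (216,167), and the bolt pin near (325,103). The square is not clearly a rim cut, so I'm enlarging the picture.

```bash
python3 - <<'E'
from h import *
d=dict(np.load("pics/w1.npz")); im=d["img"][...,::-1]
c=im[80:240,170:370]; c=cv2.resize(c,None,fx=4,fy=3.75,interpolation=cv2.INTER_CUBIC)
l=cv2.cvtColor(c,cv2.COLOR_BGR2LAB); l[...,0]=cv2.createCLAHE(3,(6,6)).apply(l[...,0]);cv2.imwrite("pics/c1.png",cv2.cvtColor(l,cv2.COLOR_LAB2BGR))
P=ray(d,[[260,170]],.103)[0];print(P, ray(d,[[232,141],[289,142],[285,195],[232,194]],.111),ray(d,[[216,167]],.081))
E
```

```text
[ 0.5263741 -0.0283791  0.103    ] [[ 0.47531834 -0.04775469  0.111     ]
 [ 0.50403123  0.02123316  0.111     ]
 [ 0.57040491 -0.00847474  0.111     ]
 [ 0.54198533 -0.07630567  0.111     ]] [[ 0.50284938 -0.08791828  0.081     ]]
```

View pics/c1.png

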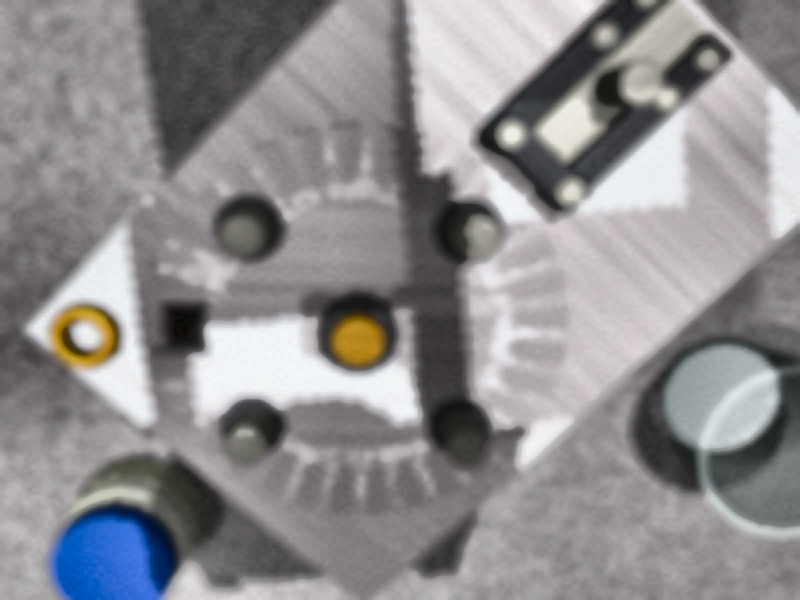

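The dark square looks smaller (about 14 mm) than the notch should be (20 x 21 mm). I'll check the rim with the depth image before trusting it.

```bash
python3 - <<'E'
from h import *
for f in("w1","top0"):
    d=dict(np.load(f"pics/{f}.npz"));R,t=cam(d);D=d["depth"]
    v,u=np.mgrid[:384,:512];p=cv2.undistortPoints(np.stack([u,v],-1).reshape(-1,1,2).astype(float),d["camera_matrix"],d["distortion"]).reshape(-1,2)
    X=(np.c_[p,np.ones(len(p))]*D.reshape(-1,1)-t)@R
    X=X[D.ravel()>0]
    c=np.array([.5235,-.028]);r=np.hypot(*(X[:,:2]-c).T);a=np.degrees(np.arctan2(*(X[:,:2]-c).T[::-1]))%360
    print(f,"plate z",np.median(X[(r>85)&(r<.09)&(r>.085),2]))
    for lo in range(0,360,5):
        m=(a>=lo)&(a<lo+5);s=lambda r0,r1:np.round(1e3*np.median(X[m&(r>r0)&(r<r1),2]),0) if (m&(r>r0)&(r<r1)).any() else None
        print(lo,s(.06,.067),s(.067,.074),s(.08,.088),end=" | ")
    print()
E
```

```text
w1 plate z nan
0 80.0 80.0 73.0 | 5 80.0 80.0 65.0 | 10 110.0 80.0 65.0 | 15 110.0 None 64.0 | 20 110.0 81.0 65.0 | 25 82.0 81.0 64.0 | 30 80.0 80.0 64.0 | 35 80.0 81.0 64.0 | 40 80.0 80.0 64.0 | 45 80.0 81.0 65.0 | 50 397.0 81.0 64.0 | 55 403.0 401.0 64.0 | 60 400.0 400.0 64.0 | 65 400.0 81.0 64.0 | 70 392.0 81.0 64.0 | 75 411.0 406.0 64.0 | 80 80.0 81.0 65.0 | 85 80.0 80.0 64.0 | 90 80.0 80.0 65.0 | 95 80.0 80.0 65.0 | 100 80.0 80.0 94.0 | 105 80.0 81.0 93.0 | 110 81.0 80.0 93.0 | 115 81.0 81.0 93.0 | 120 81.0 81.0 95.0 | 125 81.0 80.0 82.0 | 130 81.0 80.0 65.0 | 135 81.0 80.0 64.0 | 140 81.0 80.0 64.0 | 145 80.0 80.0 64.0 | 150 81.0 80.0 65.0 | 155 81.0 80.0 64.0 | 160 80.0 81.0 65.0 | 165 81.0 80.0 64.0 | 170 80.0 80.0 64.0 | 175 81.0 80.0 64.0 | 180 80.0 80.0 64.0 | 185 81.0 81.0 64.0 | 190 80.0 80.0 65.0 | 195 81.0 80.0 64.0 | 200 81.0 80.0 64.0 | 205 81.0 81.0 65.0 | 210 81.0 80.0 65.0 | 215 81.0 81.0 65.0 | 220 81.0 81.0 65.0 | 225 81.0 81.0 65.0 | 230 80.0 81.0 65.0 | 235 418.0 397.0 65.0 | 240 411.0 412.0 64.0 | 245 400.0 67.0 65.0 | 250 399.0 401.0 64.0 | 255 403.0 402.0 64.0 | 260 400.0 80.0 64.0 | 265 80.0 80.0 64.0 | 270 80.0 80.0 65.0 | 275 81.0 80.0 65.0 | 280 80.0 81.0 65.0 | 285 82.0 81.0 65.0 | 290 110.0 80.0 65.0 | 295 110.0 None 72.0 | 300 109.0 81.0 79.0 | 305 81.0 80.0 80.0 | 310 80.0 81.0 80.0 | 315 80.0 80.0 80.0 | 320 80.0 80.0 81.0 | 325 80.0 80.0 80.0 | 330 80.0 80.0 80.0 | 335 81.0 80.0 81.0 | 340 81.0 80.0 80.0 | 345 80.0 80.0 80.0 | 350 80.0 80.0 80.0 | 355 80.0 80.0 73.0 | 
top0 plate z nan
  return _methods._mean(a, axis=axis, dtype=dtype,
  ret = ret.dtype.type(ret / rcount)
```

The top camera's depth shows the rim cut through to 65 mm only at world angles 245–260°. So the dark square is the inner part of the real notch. Next I'll fit the reactor, the lid, the posts and the pin from depth.

```bash
cat >> h.py <<'E'
def cloud(d):
    R,t=cam(d);D=d["depth"];v,u=np.mgrid[:D.shape[0],:D.shape[1]]
    p=cv2.undistortPoints(np.stack([u,v],-1).reshape(-1,1,2).astype(float),d["camera_matrix"],d["distortion"]).reshape(-1,2)
    X=(np.c_[p,np.ones(len(p))]*D.reshape(-1,1)-t)@R
    return X[(D.ravel()>0)&(X[:,2]<.2)]
def circ(P):
    s=np.linalg.lstsq(np.c_[2*P,np.ones(len(P))],(P**2).sum(1),rcond=None)[0];return s[:2],np.sqrt(s[2]+s[:2]@s[:2])
def blobs(X,z0,z1,c,rmax,res=.001):
    "centroids of clusters of points in a height band near c"
    P=X[(X[:,2]>z0)&(X[:,2]<z1)];P=P[np.hypot(*(P[:,:2]-c).T)<rmax]
    g=np.zeros((int(2*rmax/res)+2,)*2,np.uint8);i=((P[:,:2]-c+rmax)/res).astype(int);g[i[:,0],i[:,1]]=255
    g=cv2.dilate(g,np.ones((4,4)));n,l=cv2.connectedComponents(g);k=l[i[:,0],i[:,1]]
    return [(P[k==j,:2].mean(0),(P[k==j,:2].max(0)+P[k==j,:2].min(0))/2,np.ptp(P[k==j,:2],axis=0),(k==j).sum()) for j in range(1,n) if (k==j).sum()>5]
def reactor(X,c=(.49,.01)):
    P=X[(X[:,2]>.060)&(X[:,2]<.07)&(np.hypot(X[:,0]-c[0],X[:,1]-c[1])<.2)][:,:2]
    return cv2.minAreaRect((P*1000).astype(np.float32))
E
python3 - <<'E'
from h import *
np.set_printoptions(precision=4,suppress=True)
for f in("w1","top0"):
    d=dict(np.load(f"pics/{f}.npz"));X=cloud(d)
    rc=reactor(X);print(f,rc)
    B=cv2.boxPoints(rc)/1000;print(B)
    for b in blobs(X,.106,.116 if f=="w1" else .12,np.array([.5235,-.028]),.1):print("post",b)
    for b in blobs(X,.1165,.125,np.array([.46,.09]),.06):print("pin",b)
    for b in blobs(X,.099,.1055,np.array([.5235,-.028]),.025):print("fit",b)
    P=X[(X[:,2]>.076)&(X[:,2]<.085)];r=np.hypot(P[:,0]-.5245,P[:,1]+.0285);P=P[r<.085];h=cv2.convexHull((P[:,:2]*1000).astype(np.float32))[:,0]/1000;print("lid",circ(h))
E
```

```text
w1 ((562.6710815429688, 1.08575439453125), (272.1601257324219, 313.886474609375), 24.510574340820312)
[[ 0.3737  0.0874]
 [ 0.504  -0.1982]
 [ 0.7516 -0.0853]
 [ 0.6214  0.2003]]
post (array([ 0.4761, -0.0516]), array([ 0.4763, -0.0518]), array([0.0151, 0.0154]), np.int64(116))
post (array([0.5056, 0.02  ]), array([0.5057, 0.0201]), array([0.0153, 0.0157]), np.int64(116))
post (array([ 0.5477, -0.0807]), array([ 0.5481, -0.0814]), array([0.0152, 0.0151]), np.int64(99))
post (array([ 0.577 , -0.0094]), array([ 0.5776, -0.0095]), array([0.0145, 0.0155]), np.int64(99))
pin (array([0.475 , 0.0849]), array([0.4753, 0.0848]), array([0.0129, 0.0131]), np.int64(95))
fit (array([ 0.5271, -0.0306]), array([ 0.5272, -0.0307]), array([0.0181, 0.0175]), np.int64(133))
lid (array([ 0.5265, -0.0296]), np.float64(0.07787278211945842))
top0 ((563.654296875, 0.4084014892578125), (270.94488525390625, 318.8199462890625), 24.526437759399414)
[[ 0.3742  0.0892]
 [ 0.5066 -0.2009]
 [ 0.7531 -0.0884]
 [ 0.6207  0.2017]]
post (array([ 0.4761, -0.0503]), array([ 0.4761, -0.0503]), array([0.0151, 0.0126]), np.int64(24))
post (array([0.5053, 0.0219]), array([0.505 , 0.0223]), array([0.0148, 0.0147]), np.int64(25))
post (array([ 0.5475, -0.0791]), array([ 0.5477, -0.0789]), array([0.0138, 0.0129]), np.int64(23))
post (array([ 0.5764, -0.0068]), array([ 0.5766, -0.0065]), array([0.0126, 0.0129]), np.int64(23))
pin (array([0.4746, 0.086 ]), array([0.4752, 0.0852]), array([0.0117, 0.0115]), np.int64(19))
fit (array([ 0.5274, -0.0289]), array([ 0.5271, -0.0285]), array([0.0184, 0.0173]), np.int64(31))
lid (array([ 0.5267, -0.0272]), np.float64(0.0777282898497922))
```

The lid centre is at (0.527,-0.0306) and the notch points to 247.7°. The bolt direction is about 114.2°, so the lid must turn about 133.4° clockwise, which is positive tool z. The open fingers already stand midway between posts at 68°, so they can push two opposite posts as a pure couple.

>>> drive_tool:
  series:
    - [[-0.0017,0.0007,0.05],0,0.085]
    - [[-0.0017,0.0007,0.1],0,0.085]
    - [[-0.0017,0.0007,0.15],0,0.085]
    - [[-0.0017,0.0007,0.2],0,0.085]
    - [[-0.0017,0.0007,0.22],0,0.085]
    - [[-0.0017,0.0007,0.23],0,0.085]
    - [[-0.0017,0.0007,0.24],0,0.085]
    - [[-0.0017,0.0007,0.246],0,0.085]
    - [[-0.0017,0.0007,0.246],0,0.085]
    - [[-0.0017,0.0007,0.246],4,0.085]
    - [[-0.0017,0.0007,0.246],8,0.085]
    - [[-0.0017,0.0007,0.246],12,0.085]
    - [[-0.0017,0.0007,0.246],16,0.085]
    - [[-0.0017,0.0007,0.246],16,0.085]

```text
time_s: 3.35
position: [0.5279, -0.0317, 0.0863]
tool_rot: [[-0.791, 0.612, 0.002], [0.612, 0.791, -0.001], [-0.002, 0.001, -1.0]]
ft_force: [-0.6, 0.1, -0.0]
grip_width: 0.085
gripper_force: 0.0
```

>>> drive_tool:
  series:
    - [[0,0,0],3,0.085]
    - [[0,0,0],6,0.085]
    - [[0,0,0],9,0.085]
    - [[0,0,0],12,0.085]
    - [[0,0,0],15,0.085]
    - [[0,0,0],18,0.085]
    - [[0,0,0],21,0.085]
    - [[0,0,0],24,0.085]
    - [[0,0,0],27,0.085]
    - [[0,0,0],30,0.085]
    - [[0,0,0],33,0.085]
    - [[0,0,0],36,0.085]
    - [[0,0,0],39,0.085]
    - [[0,0,0],42,0.085]
    - [[0,0,0],45,0.085]
    - [[0,0,0],45,0.085]

```text
time_s: 4.95
position: [0.5277, -0.0315, 0.0859]
tool_rot: [[-0.128, 0.992, 0.001], [0.992, 0.128, -0.0], [-0.0, 0.001, -1.0]]
ft_force: [-0.1, 0.1, -0.1]
grip_width: 0.085
gripper_force: 0.3
```

```bash
cat > look.py <<'E'
from rig import env, viewer
from h import *
import sys
np.set_printoptions(precision=4,suppress=True)
o=env.observe();print({k:np.round(o[k],4).tolist() for k in("time_s","q","position","tool_rot","ft_force","wrist_torque")})
for n in sys.argv[1:]:
    d=viewer.get_image(n);np.savez(f"pics/{n}_{o['time_s']:.1f}.npz",**d);X=cloud(d);c=np.array([.527,-.0306])
    for b in blobs(X,.106,.116,c,.075):
        v=b[0]-c
        print(n,"post",b[0],b[2],b[3],"ang",np.degrees(np.arctan2(v[1],v[0])),"r",np.hypot(*v))
    for b in blobs(X,.1165,.125,np.array([.48,.075]),.04):print(n,"pin",b)
    r=np.hypot(*(X[:,:2]-c).T);m=(r>.066)&(r<.075)&(X[:,2]<.073)&(X[:,2]>.06);a=np.degrees(np.arctan2(*(X[m,:2]-c).T[::-1]))%360
    print(n,"notch angles",np.percentile(a,[5,25,50,75,95]) if m.any() else None,m.sum())
E
python3 look.py top wrist
```

```text
{'time_s': 4.95, 'q': [-16.2632, 28.5351, 90.1036, 0.012, 61.2995, -23.6491], 'position': [0.5277, -0.0315, 0.0859], 'tool_rot': [[-0.1285, 0.9917, 0.0011], [0.9917, 0.1285, -0.0001], [-0.0003, 0.0011, -1.0]], 'ft_force': [-0.0812, 0.0791, -0.0996], 'wrist_torque': [0.0485, 0.0462, 0.023]}
top pin (array([0.4748, 0.0889]), array([0.4749, 0.0891]), array([0.0121, 0.0044]), np.int64(9))
top notch angles [219.2485 219.9282 220.7779 220.9363 221.0631] 3
wrist post [ 0.4783 -0.0239] [0.0192 0.0375] 1321 ang 172.14384916926474 r 0.04918132917401825
wrist post [0.5398 0.0232] [0.0156 0.0156] 992 ang 76.58848872106263 r 0.05526623881969783
wrist post [ 0.5725 -0.0231] [0.0145 0.0356] 533 ang 9.325967778893089 r 0.046123419028844946
wrist pin (array([0.4765, 0.0778]), array([0.4771, 0.0779]), array([0.0043, 0.001 ]), np.int64(16))
wrist notch angles [222.6046 222.8529 222.9886 223.2755 223.5865] 10
```

The lid follows: it has turned 36° so far, with about 97° still to go.

>>> drive_tool:
  series:
    - [[0,0,0],3,0.085]
    - [[0,0,0],6,0.085]
    - [[0,0,0],9,0.085]
    - [[0,0,0],12,0.085]
    - [[0,0,0],15,0.085]
    - [[0,0,0],18,0.085]
    - [[0,0,0],21,0.085]
    - [[0,0,0],24,0.085]
    - [[0,0,0],27,0.085]
    - [[0,0,0],30,0.085]
    - [[0,0,0],33,0.085]
    - [[0,0,0],36,0.085]
    - [[0,0,0],39,0.085]
    - [[0,0,0],42,0.085]
    - [[0,0,0],45,0.085]
    - [[0,0,0],48,0.085]
    - [[0,0,0],51,0.085]
    - [[0,0,0],54,0.085]
    - [[0,0,0],57,0.085]
    - [[0,0,0],60,0.085]

```text
time_s: 7.05
position: [0.5277, -0.0308, 0.0858]
tool_rot: [[0.795, 0.606, 0.001], [0.606, -0.795, 0.001], [0.002, -0.0, -1.0]]
ft_force: [0.7, 6.1, 1.6]
grip_width: 0.0854
gripper_force: 4.1
```

>>> drive_tool:
  series:
    - [[0,0,0],3,0.085]
    - [[0,0,0],6,0.085]
    - [[0,0,0],9,0.085]
    - [[0,0,0],12,0.085]
    - [[0,0,0],15,0.085]
    - [[0,0,0],18,0.085]
    - [[0,0,0],21,0.085]
    - [[0,0,0],24,0.085]
    - [[0,0,0],27,0.085]
    - [[0,0,0],29,0.085]
    - [[0,0,0],30,0.085]
    - [[0,0,0],30,0.085]

```text
time_s: 8.25
position: [0.528, -0.0306, 0.0859]
tool_rot: [[0.992, 0.129, 0.002], [0.129, -0.992, 0.001], [0.002, -0.001, -1.0]]
ft_force: [1.9, 7.4, 2.2]
grip_width: 0.0846
gripper_force: 4.3
```

```bash
python3 look.py top wrist
```

```text
{'time_s': 8.25, 'q': [-16.2095, 28.5475, 90.0943, 0.119, 61.2814, 66.3148], 'position': [0.528, -0.0306, 0.0859], 'tool_rot': [[0.9916, 0.1291, 0.0018], [0.1291, -0.9916, 0.0014], [0.002, -0.0011, -1.0]], 'ft_force': [1.9272, 7.4185, 2.184], 'wrist_torque': [1.0602, -0.3436, 0.2252]}
top pin (array([0.4736, 0.0892]), array([0.4741, 0.0893]), array([0.0086, 0.0037]), np.int64(7))
top notch angles None 0
wrist post [0.5358 0.0189] [0.0373 0.0201] 1351 ang 79.91148796699343 r 0.0503264288403542
wrist post [ 0.5367 -0.0757] [0.0339 0.0144] 523 ang -77.90697573177953 r 0.046105007745349535
wrist post [ 0.5831 -0.0418] [0.0155 0.0156] 1008 ang -11.31346171564213 r 0.05716853356590698
wrist pin (array([0.48  , 0.0876]), array([0.4795, 0.0876]), array([0.0078, 0.008 ]), np.int64(95))
wrist notch angles [131.2305 131.4607 131.5891 132.0938 132.3744] 7
```

>>> drive_tool:
  series:
    - [[0,0,0],2,0.085]
    - [[0,0,0],4,0.085]
    - [[0,0,0],6,0.085]
    - [[0,0,0],7.5,0.085]
    - [[0,0,0],8.5,0.085]
    - [[0,0,0],8.5,0.085]
    - [[0,0,0],4,0.085]
    - [[0,0,0],0,0.085]
    - [[0,0,0],-4,0.085]
    - [[0,0,0],-8,0.085]

```text
time_s: 9.35
position: [0.5276, -0.0317, 0.0856]
tool_rot: [[0.963, 0.269, 0.001], [0.269, -0.963, -0.0], [0.0, 0.0, -1.0]]
ft_force: [-0.2, -0.1, -0.2]
grip_width: 0.0852
gripper_force: 0.0
```

```bash
python3 look.py top wrist
```

```text
{'time_s': 9.35, 'q': [-16.2838, 28.5675, 90.1184, -0.01, 61.2805, 58.1458], 'position': [0.5276, -0.0317, 0.0856], 'tool_rot': [[0.9633, 0.2685, 0.0005], [0.2685, -0.9633, -0.0003], [0.0004, 0.0004, -1.0]], 'ft_force': [-0.2014, -0.1177, -0.2387], 'wrist_torque': [0.0209, 0.0118, -0.047]}
top pin (array([0.4753, 0.089 ]), array([0.4755, 0.0891]), array([0.0114, 0.0041]), np.int64(7))
top notch angles None 0
wrist post [ 0.4813 -0.0105] [0.0125 0.0129] 322 ang 156.26455181882935 r 0.04994635705366597
wrist post [ 0.5121 -0.0801] [0.0162 0.0125] 520 ang -106.74124686227582 r 0.05166683832890748
wrist post [0.5195 0.0127] [0.0224 0.0178] 515 ang 99.78814906220528 r 0.043939365454514163
wrist post [ 0.5444 -0.0745] [0.0235 0.015 ] 496 ang -68.34088228799256 r 0.04725189317003965
wrist post [0.5483 0.0199] [0.0154 0.0162] 920 ang 67.1801685994246 r 0.054801986107539
wrist post [ 0.5807 -0.049 ] [0.0155 0.0155] 969 ang -18.875124490100852 r 0.056734787732576376
wrist pin (array([0.4772, 0.0835]), array([0.476 , 0.0845]), array([0.0153, 0.0142]), np.int64(534))
wrist notch angles [111.7041 113.079  114.5113 116.0641 117.5941] 130
```

>>> drive_tool:
  series:
    - [[0,0,-0.03],0,0.085]
    - [[0,0,-0.08],0,0.085]
    - [[0,0,-0.13],0,0.085]
    - [[0,0,-0.18],0,0.085]
    - [[0,0,-0.22],0,0.085]
    - [[0,0,-0.22],0,0.085]
    - [[0,0,-0.22],0,0.085]

```text
time_s: 10.15
position: [0.5273, -0.0317, 0.3056]
tool_rot: [[0.965, 0.263, 0.001], [0.263, -0.965, -0.0], [0.001, 0.001, -1.0]]
ft_force: [0.2, 0.5, -1.2]
grip_width: 0.0847
gripper_force: 0.0
```

```bash
python3 look.py top wrist; python3 - <<'E'
import glob,os
from h import *
f=max(glob.glob("pics/wrist_*.npz"),key=os.path.getmtime);d=dict(np.load(f));cv2.imwrite("pics/w2.png",d["img"][...,::-1])
X=cloud(d)
for z in((.0905,.0955),(.0955,.1)): print("bridge/screws",[b for b in blobs(X,*z,np.array([.48,.075]),.05)])
P=X[(X[:,2]>.06)&(X[:,2]<.07)][:,:2]; 
print(d["img"].shape)
E
```

```text
{'time_s': 10.15, 'q': [-16.2833, 17.114, 69.2054, -0.0053, 93.6087, 58.4603], 'position': [0.5273, -0.0317, 0.3056], 'tool_rot': [[0.9648, 0.2631, 0.0012], [0.2631, -0.9648, -0.0004], [0.001, 0.0007, -1.0]], 'ft_force': [0.2476, 0.4597, -1.1535], 'wrist_torque': [-0.0282, 0.0569, 0.004]}
top notch angles None 0
wrist post [ 0.4769 -0.0123] [0.0154 0.0152] 112 ang 159.95755230249844 r 0.05330746923432145
wrist post [ 0.5097 -0.0821] [0.0151 0.0145] 114 ang -108.51479150886212 r 0.05434192782569217
wrist post [0.5468 0.0206] [0.0147 0.0153] 131 ang 68.85661345322649 r 0.054872672374288486
wrist post [ 0.5798 -0.0491] [0.0149 0.0147] 132 ang -19.35806956862462 r 0.05593335740960838
wrist pin (array([0.4756, 0.084 ]), array([0.4751, 0.0844]), array([0.0131, 0.0131]), np.int64(100))
wrist notch angles [109.4265 112.7317 116.4796 120.2835 123.3255] 81
bridge/screws [(array([0.4919631 , 0.05013517]), array([0.49067624, 0.05024021]), array([0.04012218, 0.02387441]), np.int64(198)), (array([0.47912206, 0.08043831]), array([0.47747444, 0.08156762]), array([0.00899527, 0.00803835]), np.int64(15))]
bridge/screws [(array([0.47747358, 0.04401777]), array([0.47691277, 0.04422687]), array([0.00899016, 0.00719783]), np.int64(28)), (array([0.47822217, 0.08137175]), array([0.4769052 , 0.08381335]), array([0.01050671, 0.01260549]), np.int64(15)), (array([0.50390663, 0.05593781]), array([0.50357813, 0.05572963]), array([0.00847374, 0.00817051]), np.int64(30))]
(384, 512, 3)
```

View pics/w2.png

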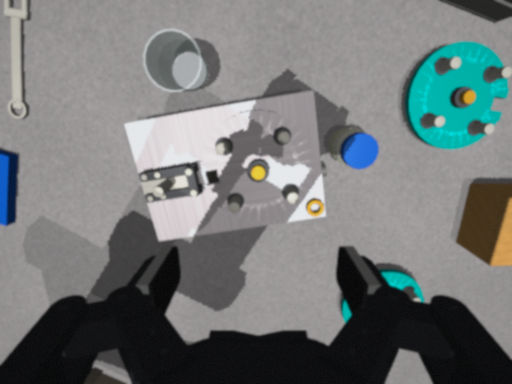

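The view shows the notch (dark square at 212,177) facing the bolt, whose pin is near (168,187). Measured values:
- Notch axis: 115.2°, against 114.2° for the bolt line.
- Sideways offset of the notch mouth: about 0.2 mm, well inside the 3 mm the bolt can take up.

Next I go behind the pin with the fingers shut.

>>> drive_tool:
  series:
    - [[-0.024,-0.153,0.03],-8,0]
    - [[-0.024,-0.153,0.03],-16,0]
    - [[-0.024,-0.153,0.03],-24,0]
    - [[-0.024,-0.153,0.06],-32,0]
    - [[-0.024,-0.153,0.06],-40,0]
    - [[-0.024,-0.153,0.06],-48,0]
    - [[-0.024,-0.153,0.1],-56,0]
    - [[-0.024,-0.153,0.1],-64,0]
    - [[-0.024,-0.153,0.1],-72,0]
    - [[-0.024,-0.153,0.14],-80,0]
    - [[-0.024,-0.153,0.14],-88,0]
    - [[-0.024,-0.153,0.14],-95,0]
    - [[-0.024,-0.153,0.14],-98.9,0]
    - [[-0.024,-0.153,0.14],-98.9,0]
    - [[-0.024,-0.153,0.14],-98.9,0]

```text
time_s: 11.75
position: [0.4635, 0.1097, 0.1646]
tool_rot: [[-0.408, 0.913, -0.002], [0.913, 0.408, 0.0], [0.001, -0.002, -1.0]]
ft_force: [0.3, 0.8, -0.3]
grip_width: -0.0003
gripper_force: 0.0
```

```bash
python3 look.py wrist; python3 - <<'E'
import glob,os
from h import *
f=max(glob.glob("pics/wrist_*.npz"),key=os.path.getmtime);d=dict(np.load(f));cv2.imwrite("pics/w3.png",d["img"][...,::-1])
E
```

```text
{'time_s': 11.75, 'q': [-0.9719, 18.2804, 91.9601, 0.0007, 69.8558, -25.0459], 'position': [0.4635, 0.1097, 0.1646], 'tool_rot': [[-0.4079, 0.913, -0.0017], [0.913, 0.4079, 0.0], [0.0007, -0.0015, -1.0]], 'ft_force': [0.2838, 0.7562, -0.2715], 'wrist_torque': [-0.0102, -0.0375, -0.0097]}
wrist notch angles None 0
```

View pics/w3.png

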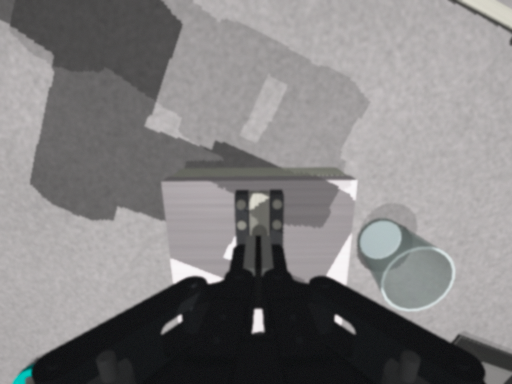

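The closed fingers are centred on the bolt line at (258,240), behind the pin, and the beaker at (415,275) is clear. I descend and advance slowly.

>>> drive_tool:
  series:
    - [[0,0,0.03],0,0]
    - [[0,0,0.055],0,0]
    - [[0,0,0.0645],0,0]
    - [[0,0,0.0645],0,0]
    - [[-0.003,0,0.0645],0,0]
    - [[-0.006,0,0.0645],0,0]
    - [[-0.008,0,0.0645],0,0]
    - [[-0.009,0,0.0645],0,0]
    - [[-0.009,0,0.0645],0,0]

```text
time_s: 12.7
position: [0.4678, 0.1013, 0.1011]
tool_rot: [[-0.41, 0.912, 0.001], [0.912, 0.41, 0.0], [-0.0, 0.001, -1.0]]
ft_force: [0.9, -0.0, -0.7]
grip_width: -0.0003
gripper_force: 0.0
```

>>> drive_tool:
  series:
    - [[-0.0005,0,0],0,0]
    - [[-0.001,0,0],0,0]
    - [[-0.0015,0,0],0,0]
    - [[-0.002,0,0],0,0]
    - [[-0.0025,0,0],0,0]
    - [[-0.003,0,0],0,0]
    - [[-0.003,0,0],0,0]

```text
time_s: 13.4
position: [0.4689, 0.0987, 0.1008]
tool_rot: [[-0.41, 0.912, 0.0], [0.912, 0.41, -0.0], [-0.0, 0.0, -1.0]]
ft_force: [-0.5, 2.2, 0.8]
grip_width: 0.0002
gripper_force: 0.8
```

>>> drive_tool:
  series:
    - [[-0.0005,0,0],0,0]
    - [[-0.001,0,0],0,0]
    - [[-0.0015,0,0],0,0]
    - [[-0.002,0,0],0,0]
    - [[-0.0025,0,0],0,0]
    - [[-0.003,0,0],0,0]
    - [[-0.003,0,0],0,0]

```text
time_s: 14.1
position: [0.4701, 0.0959, 0.1008]
tool_rot: [[-0.41, 0.912, 0.0], [0.912, 0.41, -0.0], [-0.0, 0.0, -1.0]]
ft_force: [0.4, 0.3, 1.7]
grip_width: -0.0001
gripper_force: 0.7
```

>>> drive_tool:
  series:
    - [[-0.0003,0,0],0,0]
    - [[-0.0006,0,0],0,0]
    - [[-0.0009,0,0],0,0]
    - [[-0.0012,0,0],0,0]
    - [[-0.0015,0,0],0,0]
    - [[-0.0015,0,0],0,0]

```text
time_s: 14.7
position: [0.4707, 0.0946, 0.1008]
tool_rot: [[-0.41, 0.912, 0.0], [0.912, 0.41, -0.0], [-0.0, 0.0, -1.0]]
ft_force: [-0.8, 1.8, 0.8]
grip_width: -0.0002
gripper_force: 0.9
```

>>> drive_tool:
  series:
    - [[-0.0003,0,0],0,0]
    - [[-0.0006,0,0],0,0]
    - [[-0.0009,0,0],0,0]
    - [[-0.0012,0,0],0,0]
    - [[-0.0015,0,0],0,0]
    - [[-0.0015,0,0],0,0]

```text
time_s: 15.3
position: [0.4713, 0.0932, 0.1009]
tool_rot: [[-0.41, 0.912, 0.0], [0.912, 0.41, -0.0], [-0.0, 0.0, -1.0]]
ft_force: [0.2, 1.9, 0.5]
grip_width: 0.0002
gripper_force: 0.8
```

>>> drive_tool:
  series:
    - [[-0.0003,0,0],0,0]
    - [[-0.0006,0,0],0,0]
    - [[-0.0009,0,0],0,0]
    - [[-0.0012,0,0],0,0]
    - [[-0.0015,0,0],0,0]
    - [[-0.0015,0,0],0,0]

```text
time_s: 15.9
position: [0.4719, 0.0918, 0.1008]
tool_rot: [[-0.41, 0.912, 0.0], [0.912, 0.41, -0.0], [-0.0, 0.0, -1.0]]
ft_force: [-0.5, 2.2, 1.0]
grip_width: -0.0
gripper_force: 0.8
```

>>> drive_tool:
  series:
    - [[-0.0003,0,0],0,0]
    - [[-0.0006,0,0],0,0]
    - [[-0.0009,0,0],0,0]
    - [[-0.0012,0,0],0,0]
    - [[-0.0015,0,0],0,0]
    - [[-0.0015,0,0],0,0]

```text
time_s: 16.5
position: [0.4725, 0.0904, 0.1008]
tool_rot: [[-0.41, 0.912, -0.0], [0.912, 0.41, -0.0], [-0.0, -0.0, -1.0]]
ft_force: [0.8, 2.6, 1.0]
grip_width: 0.0002
gripper_force: 0.8
```

>>> drive_tool:
  series:
    - [[-0.0003,0,0],0,0]
    - [[-0.0006,0,0],0,0]
    - [[-0.0009,0,0],0,0]
    - [[-0.0012,0,0],0,0]
    - [[-0.0015,0,0],0,0]
    - [[-0.0015,0,0],0,0]

```text
time_s: 17.1
position: [0.4731, 0.0891, 0.1008]
tool_rot: [[-0.41, 0.912, -0.0], [0.912, 0.41, -0.0], [-0.0, -0.0, -1.0]]
ft_force: [0.2, 3.3, -0.1]
grip_width: -0.0001
gripper_force: 0.8
```

>>> drive_tool:
  series:
    - [[-0.0003,0,0],0,0]
    - [[-0.0006,0,0],0,0]
    - [[-0.0009,0,0],0,0]
    - [[-0.0012,0,0],0,0]
    - [[-0.0015,0,0],0,0]
    - [[-0.0018,0,0],0,0]
    - [[-0.0021,0,0],0,0]
    - [[-0.0024,0,0],0,0]
    - [[-0.0027,0,0],0,0]
    - [[-0.003,0,0],0,0]

```text
time_s: 18.1
position: [0.4744, 0.0864, 0.1008]
tool_rot: [[-0.41, 0.912, -0.0], [0.912, 0.41, -0.0], [-0.0, -0.0, -1.0]]
ft_force: [0.6, 2.1, 1.6]
grip_width: 0.0001
gripper_force: 1.0
```

>>> drive_tool:
  series:
    - [[-0.0003,0,0],0,0]
    - [[-0.0006,0,0],0,0]
    - [[-0.0009,0,0],0,0]
    - [[-0.0012,0,0],0,0]
    - [[-0.0015,0,0],0,0]
    - [[-0.0015,0,0],0,0]

```text
time_s: 18.7
position: [0.475, 0.085, 0.1008]
tool_rot: [[-0.41, 0.912, 0.0], [0.912, 0.41, -0.0], [-0.0, -0.0, -1.0]]
ft_force: [0.9, 1.9, 0.7]
grip_width: 0.0001
gripper_force: 0.8
```

>>> drive_tool:
  series:
    - [[-0.0003,0,0],0,0]
    - [[-0.0006,0,0],0,0]
    - [[-0.0009,0,0],0,0]
    - [[-0.0012,0,0],0,0]
    - [[-0.0015,0,0],0,0]
    - [[-0.0015,0,0],0,0]

```text
time_s: 19.3
position: [0.4756, 0.0836, 0.1008]
tool_rot: [[-0.41, 0.912, 0.0], [0.912, 0.41, -0.0], [-0.0, -0.0, -1.0]]
ft_force: [-0.3, 1.7, -0.3]
grip_width: 0.0002
gripper_force: 0.8
```

```bash
python3 look.py wrist top; python3 - <<'E'
import glob,os
from h import *
for n in("wrist","top"):
  f=max(glob.glob(f"pics/{n}_*.npz"),key=os.path.getmtime);X=cloud(dict(np.load(f)))
  for z in((.0905,.0955),(.0955,.1)): print(n,z,[b for b in blobs(X,*z,np.array([.49,.05]),.035)])
E
```

```text
{'time_s': 19.3, 'q': [-4.1101, 23.6283, 96.1988, -0.0036, 60.1724, -28.3039], 'position': [0.4756, 0.0836, 0.1008], 'tool_rot': [[-0.4099, 0.9122, 0.0], [0.9122, 0.4099, -0.0001], [-0.0001, -0.0, -1.0]], 'ft_force': [-0.3009, 1.7189, -0.3073], 'wrist_torque': [0.3212, -0.072, 0.029]}
wrist pin (array([0.4721, 0.0913]), array([0.4729, 0.0898]), array([0.0253, 0.0125]), np.int64(425))
wrist notch angles None 0
top post [ 0.4762 -0.011 ] [0.0149 0.0146] 24 ang 158.94332181615758 r 0.05446701060703098
top post [ 0.5086 -0.0815] [0.0137 0.0128] 23 ang -109.84334721207263 r 0.054114806093321165
top post [ 0.5286 -0.0264] [0.0086 0.0095] 6 ang 68.58800152545258 r 0.004514423660235496
top post [0.5466 0.019 ] [0.0139 0.0083] 14 ang 68.3907219949954 r 0.053328897193530254
top post [ 0.5789 -0.0482] [0.012  0.0124] 21 ang -18.744584520245112 r 0.05479976312006543
top notch angles [119.0737 119.0737 119.0737 119.0737 119.0737] 1
wrist (0.0905, 0.0955) []
wrist (0.0955, 0.1) []
top (0.0905, 0.0955) []
top (0.0955, 0.1) []
```

>>> drive_tool:
  series:
    - [[-0.0003,0,0],0,0]
    - [[-0.0006,0,0],0,0]
    - [[-0.0009,0,0],0,0]
    - [[-0.0012,0,0],0,0]
    - [[-0.0015,0,0],0,0]
    - [[-0.0015,0,0],0,0]

```text
time_s: 20.0
position: [0.4762, 0.0822, 0.1008]
tool_rot: [[-0.41, 0.912, -0.0], [0.912, 0.41, -0.0], [-0.0, -0.0, -1.0]]
ft_force: [-0.3, 1.6, 0.4]
grip_width: -0.0002
gripper_force: 0.9
```

>>> drive_tool:
  series:
    - [[-0.0003,0,0],0,0]
    - [[-0.0006,0,0],0,0]
    - [[-0.0009,0,0],0,0]
    - [[-0.0009,0,0],0,0]

```text
time_s: 20.4
position: [0.4766, 0.0814, 0.1008]
tool_rot: [[-0.41, 0.912, 0.0], [0.912, 0.41, -0.0], [-0.0, 0.0, -1.0]]
ft_force: [0.3, 1.7, -0.2]
grip_width: -0.0003
gripper_force: 0.9
```

>>> drive_tool:
  series:
    - [[-0.0003,0,0],0,0]
    - [[-0.0006,0,0],0,0]
    - [[-0.0009,0,0],0,0]
    - [[-0.0009,0,0],0,0]

```text
time_s: 20.8
position: [0.477, 0.0806, 0.1008]
tool_rot: [[-0.41, 0.912, 0.0], [0.912, 0.41, -0.0], [-0.0, 0.0, -1.0]]
ft_force: [0.1, 2.4, 0.5]
grip_width: -0.0002
gripper_force: 0.9
```

>>> drive_tool:
  series:
    - [[-0.0003,0,0],0,0]
    - [[-0.0006,0,0],0,0]
    - [[-0.0009,0,0],0,0]
    - [[-0.0009,0,0],0,0]

```text
time_s: 21.2
position: [0.4773, 0.0798, 0.1008]
tool_rot: [[-0.41, 0.912, -0.0], [0.912, 0.41, -0.0], [-0.0, -0.0, -1.0]]
ft_force: [0.5, 2.6, -0.2]
grip_width: 0.0
gripper_force: 0.9
```

>>> drive_tool:
  series:
    - [[-0.0003,0,0],0,0]
    - [[-0.0006,0,0],0,0]
    - [[-0.0009,0,0],0,0]
    - [[-0.0009,0,0],0,0]

```text
time_s: 21.6
position: [0.4777, 0.079, 0.1008]
tool_rot: [[-0.41, 0.912, -0.0], [0.912, 0.41, 0.0], [0.0, -0.0, -1.0]]
ft_force: [1.1, 2.0, 0.6]
grip_width: 0.0
gripper_force: 1.0
```

>>> drive_tool:
  series:
    - [[-0.0003,0,0],0,0]
    - [[-0.0006,0,0],0,0]
    - [[-0.0006,0,0],0,0]

```text
time_s: 21.9
position: [0.4777, 0.0788, 0.1008]
tool_rot: [[-0.41, 0.912, -0.0], [0.912, 0.41, 0.001], [0.001, 0.0, -1.0]]
ft_force: [-0.1, 5.7, 1.5]
grip_width: 0.0003
gripper_force: 2.6
```

The bolt has reached a hard contact near the estimated stop. I now raise the force gently.

>>> drive_tool:
  series:
    - [[-0.0002,0,0],0,0]
    - [[-0.0004,0,0],0,0]
    - [[-0.0004,0,0],0,0]

```text
time_s: 22.2
position: [0.4778, 0.0788, 0.1008]
tool_rot: [[-0.41, 0.912, -0.001], [0.912, 0.41, 0.001], [0.001, 0.0, -1.0]]
ft_force: [-0.5, 7.7, 1.1]
grip_width: 0.0003
gripper_force: 3.5
```

>>> drive_tool:
  series:
    - [[-0.0003,0,0],0,0]
    - [[-0.0006,0,0],0,0]
    - [[-0.0006,0,0],0,0]

```text
time_s: 22.5
position: [0.4778, 0.0787, 0.1008]
tool_rot: [[-0.41, 0.912, -0.001], [0.912, 0.41, 0.002], [0.002, 0.0, -1.0]]
ft_force: [-1.5, 9.8, 2.8]
grip_width: -0.0001
gripper_force: 4.9
```

Axial force is about 9.5 N, rising roughly 4–5 N/mm. I need about 5.5 N more.

>>> drive_tool:
  series:
    - [[-0.0004,0,0],0,0]
    - [[-0.0008,0,0],0,0]
    - [[-0.001,0,0],0,0]
    - [[-0.001,0,0],0,0]

```text
time_s: 22.9
position: [0.4778, 0.0785, 0.1008]
tool_rot: [[-0.41, 0.912, -0.002], [0.912, 0.41, 0.004], [0.004, -0.0, -1.0]]
ft_force: [-2.5, 14.8, 4.3]
grip_width: -0.0
gripper_force: 7.3
```

>>> drive_tool:
  series:
    - [[-0.0001,0,0],0,0]
    - [[-0.0001,0,0],0,0]
    - [[-0.0001,0,0],0,0]
    - [[-0.0001,0,0],0,0]
    - [[-0.0001,0,0],0,0]
    - [[-0.0001,0,0],0,0]

```text
time_s: 23.5
position: [0.4778, 0.0785, 0.1008]
tool_rot: [[-0.41, 0.912, -0.002], [0.912, 0.41, 0.004], [0.004, -0.0, -1.0]]
ft_force: [-2.3, 15.2, 3.6]
grip_width: -0.0
gripper_force: 7.5
```

>>> drive_tool:
  series:
    - [[0,0,0],0,0]
    - [[0,0,0],0,0]
    - [[0,0,0],0,0]
    - [[0,0,0],0,0]
    - [[0,0,0],0,0]
    - [[0,0,0],0,0]
    - [[0,0,0],0,0]

```text
time_s: 24.2
position: [0.4778, 0.0785, 0.1008]
tool_rot: [[-0.41, 0.912, -0.002], [0.912, 0.41, 0.004], [0.004, -0.0, -1.0]]
ft_force: [-2.9, 15.2, 4.0]
grip_width: 0.0
gripper_force: 7.5
```

I held 15 N for over a second. Now I back straight off, rise, and check.

>>> drive_tool:
  series:
    - [[0.001,0,0],0,0]
    - [[0.003,0,0],0,0]
    - [[0.008,0,0],0,0]
    - [[0.015,0,0],0,0]
    - [[0.02,0,0],0,0]
    - [[0.02,0,-0.03],0,0]
    - [[0.02,0,-0.08],0,0]
    - [[0.04,0,-0.13],0,0]
    - [[0.08,0,-0.18],0,0]
    - [[0.12,0,-0.2],0,0]
    - [[0.12,0,-0.2],0,0]
    - [[0.12,0,-0.2],0,0]
    - [[0.12,0,-0.2],0,0]

```text
time_s: 25.5
position: [0.4295, 0.1855, 0.2996]
tool_rot: [[-0.41, 0.912, -0.002], [0.912, 0.41, -0.001], [0.0, -0.002, -1.0]]
ft_force: [0.1, -0.8, -0.1]
grip_width: -0.0001
gripper_force: 0.0
```

```bash
python3 look.py top; python3 - <<'E'
import glob,os
from h import *
f=max(glob.glob("pics/top_*.npz"),key=os.path.getmtime);d=dict(np.load(f))
b=cv2.resize(d["img"][100:290,130:350,::-1],(770,570),interpolation=cv2.INTER_CUBIC);cv2.imwrite("pics/f.png",b)
X=cloud(d);print([b for b in blobs(X,.112,.126,np.array([.48,.07]),.03)])
E
```

```text
{'time_s': 25.5, 'q': [8.8255, 10.9313, 78.6407, -0.0258, 90.5489, -15.3701], 'position': [0.4295, 0.1855, 0.2996], 'tool_rot': [[-0.4099, 0.9122, -0.002], [0.9122, 0.4098, -0.0008], [0.0001, -0.0022, -1.0]], 'ft_force': [0.1198, -0.834, -0.0524], 'wrist_torque': [0.0022, -0.0057, 0.0385]}
top post [ 0.4759 -0.011 ] [0.0155 0.0146] 25 ang 159.05318973995827 r 0.054686797052780886
top post [ 0.509  -0.0816] [0.0148 0.0128] 24 ang -109.4469315840544 r 0.05404643057753492
top post [0.5462 0.0216] [0.0146 0.0127] 24 ang 69.84113131967106 r 0.05561991318001306
top post [ 0.5789 -0.0479] [0.014  0.0128] 22 ang -18.478227457647154 r 0.05467189811363114
top pin (array([0.4847, 0.0642]), array([0.4844, 0.0638]), array([0.0122, 0.0122]), np.int64(18))
top notch angles [127.1279 155.2332 190.3648 199.9413 207.6025] 3
[(array([0.48456579, 0.06387517]), array([0.48437401, 0.06377504]), array([0.01216239, 0.01215321]), np.int64(19))]
```

View pics/f.png

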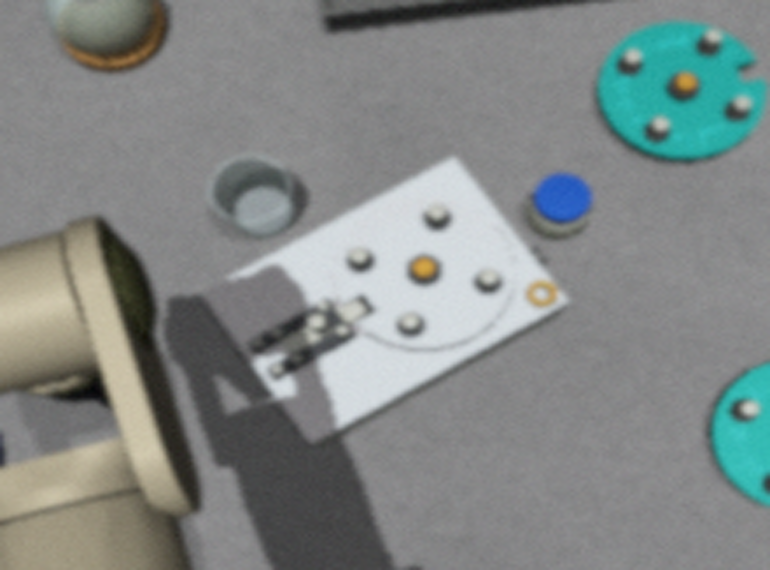

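The picture shows the bolt in the notch at (355,308) and the pin up against the bridge at (318,322), with a travel of about 23.5 mm. The bystanders in view are where they stood, and the robot is clear.

```bash
python3 -c "
from rig import env
print(env.close_job())"
```

```text
the job is handed in; nothing more can be done
None
```

The job is handed in: I turned the lid about 132° until its notch faced the bolt, slid the bolt in about 23.5 mm to its stop, pressed it there with about 15 N for over a second and left it in, with the arm clear and the bystanders in the last view unmoved.

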